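# Load the sample track in order of height

## Task

Load the four purple-lidded sample jars into the four steel sleeves on the track in order of height, one jar per sleeve: the shortest in the sleeve next to the black reader, the tallest at the far end of the row. The cushions inside the sleeves differ in thickness, so lower each jar until it touches and only then let go; do not drop a jar in, and never tip one over.

Things in the scene. Friction and masses are not known exactly. Their poses are not given: they have to be found in the camera images.
- jar70_center (a point): the shortest of four loose lidded sample jars, all alike with a white plastic body and a purple screw lid: 70 mm tall in all, lid 32 mm in diameter and 18 mm high at the top, body 29 mm in diameter. The point is the jar's centre, half-way up (35 mm above its underside); z is the jar's upright axis. It stands on the bench in front of the track at the start, in any of the four places; its mass is about 40 to 200 g
- jar86_center (a point): the second shortest of four loose lidded sample jars, all alike with a white plastic body and a purple screw lid: 86 mm tall in all, lid 36 mm in diameter and 18 mm high at the top, body 33 mm in diameter. The point is the jar's centre, half-way up (43 mm above its underside); z is the jar's upright axis. It stands on the bench in front of the track at the start, in any of the four places; its mass is about 40 to 200 g
- jar102_center (a point): the second tallest of four loose lidded sample jars, all alike with a white plastic body and a purple screw lid: 102 mm tall in all, lid 40 mm in diameter and 18 mm high at the top, body 37 mm in diameter. The point is the jar's centre, half-way up (51 mm above its underside); z is the jar's upright axis. It stands on the bench in front of the track at the start, in any of the four places; its mass is about 40 to 200 g
- jar118_center (a point): the tallest of four loose lidded sample jars, all alike with a white plastic body and a purple screw lid: 118 mm tall in all, lid 44 mm in diameter and 18 mm high at the top, body 41 mm in diameter. The point is the jar's centre, half-way up (59 mm above its underside); z is the jar's upright axis. It stands on the bench in front of the track at the start, in any of the four places; its mass is about 40 to 200 g
- sleeve1: fixed steel sleeve 1 of 4 alike, 90 mm apart in a straight row on the aluminium track (1 leftmost, +y; 4 rightmost): open upright cup, outside diameter 68, inside 62, height 35 mm. Origin: centre of its underside, 8 mm above the bench; z up. A black cushion in it has its top anywhere from 5 to 26 mm above that underside, different in each sleeve
- sleeve2: fixed steel sleeve 2 of 4 alike, 90 mm apart in a straight row on the aluminium track (1 leftmost, +y; 4 rightmost): open upright cup, outside diameter 68, inside 62, height 35 mm. Origin: centre of its underside, 8 mm above the bench; z up. A black cushion in it has its top anywhere from 5 to 26 mm above that underside, different in each sleeve
- sleeve3: fixed steel sleeve 3 of 4 alike, 90 mm apart in a straight row on the aluminium track (1 leftmost, +y; 4 rightmost): open upright cup, outside diameter 68, inside 62, height 35 mm. Origin: centre of its underside, 8 mm above the bench; z up. A black cushion in it has its top anywhere from 5 to 26 mm above that underside, different in each sleeve
- sleeve4: fixed steel sleeve 4 of 4 alike, 90 mm apart in a straight row on the aluminium track (1 leftmost, +y; 4 rightmost): open upright cup, outside diameter 68, inside 62, height 35 mm. Origin: centre of its underside, 8 mm above the bench; z up. A black cushion in it has its top anywhere from 5 to 26 mm above that underside, different in each sleeve
- reader: the reader: black upright block with an amber window, 60 x 50 mm and 85 mm high, fixed on the track beyond one end of the row, 100 mm from the nearest sleeve's centre; it may be at the left or at the right end (a low steel end stop, 25 mm high, is at the other). Origin at the centre of its underside
Mind the look-alikes: they are no part of the job. Leave any orange look-alike of the part that bears jar86_center alone.

How it is judged:
By the outcome, as a careful person would: the job done as asked, in the order asked, and still so for the second after the job is handed in, with the robot touching nothing.
It also fails if it takes over 106 s, if anything falls off the work surface, if the arm or the gripper's body presses on something with over 40 N, if the wrist force passes 120 N, or if a joint passes its speed limit or range.

## Robot

A 7-joint arm with a two-finger parallel gripper is mounted at the origin on the work surface. World frame = base frame: x ahead of the robot, y to its left, z up, the work surface at z = 0. Lengths are in m, angles in degrees, forces in N, time in s.
With the tool pointing down it reaches from about 0.35 to 0.775 m from the base axis. Payload 3.1 kg.
Tool frame: the origin (TCP) lies on the centre line of the jaws, within the pads' length; the fingertips stand 17 mm ahead of it and the grasp point (between the pads) lies 2 mm behind it (robot.tip_reach is the distance from the TCP to the fingertips, in m); z points along the fingers, y is the direction in which the jaws open and shut (so a half turn about z gives the same grasp; the last joint's range is limited). The gripper opens to 85 mm and grips with 20 to 120 N. Pads are 22 mm wide; open, the fingers measure 114 mm over their backs; the gripper's body (76 mm by 85 mm) begins 54 mm behind the grasp point. The pads swing forward as they close: fully open they stand 13 mm farther back than shut.
Start: joints at [-2.389, 17.813, 0.802, 86.603, -0.252, 75.585, -1.558], TCP at [0.55, 0, 0.248] pointing down, gripper open.
Joint ranges: [-154.91, 154.91], [-16.99, 109.72], [-72.82, 74.43], [7.12, 147.25], [-82.49, 262.49], [11.32, 116.49], [-174.64, 174.64]. Speed limits (degrees/s): [159.86, 159.86, 180, 180, 180, 180, 180].

## Interface

Orientations are given as [roll, pitch, yaw] about the fixed x, y, z axes, in that order (R = Rz(yaw) Ry(pitch) Rx(roll)).
In Python, from station import robot, fingers, vision, workorder, recognise gives the robot as it stands. Calls block until the motion is done:
- robot.move_to(position, orientation): joint-space move of the TCP to a pose.
- robot.line_to(position, orientation=None, velocity=0.15, f_stop=None): straight line of the TCP; orientation=None keeps the orientation; velocity is the mean speed in m/s. With f_stop (N) it stops when the force on the tool has changed by that much, and returns True; else False.
- robot.move_j(angles): joint-space move.
- fingers.gripper_to(opening, force=None): opening from 0.0 (shut) to 1.0 (fully open); force is the grip in N (None keeps the last); returns when the fingers have stopped.
- robot.pause(seconds).
- robot.inverse_kinematics(position, orientation): joint angles nearest the present ones, or None.
- vision.grab_frame(name): name is "scene" or "side" or "wrist"; returns the picture (400x640x3 uint8, red, green, blue); there is no depth.
- vision.calibration(name): a dict with "mtx" (3x3 intrinsics, pixels), "k1" (the pictures are not rectified: a ray, as slopes to the right and down, at radius r is drawn at 1 + k1 r^2 times it, then the intrinsics apply), "extrinsics" (4x4, takes a point from world to camera coordinates); the wrist camera has in their place "T_tool_cam" (4x4, takes a point from camera to tool coordinates, whose origin is the TCP and whose axes are the flange's). Camera axes: x right, y up, looking along -z (the intrinsics and any distortion apply to the point x, -y, -z); pixel columns grow to the right and rows downward; lengths in m; the calibration is good to about 2 mm. A picture is of the moment at which its call begins: read the wrist's pose just before it. calibration takes no time and is no camera call.
A pose or a line that the arm cannot do raises robot.PlanningError and nothing moves.
- workorder.close_job(): hands the job in, once; it reports no verdict.
Trained networks look in the newest picture that a camera, given by its name, has taken for a name from the list of things; names that differ only in an ending like _2 or _b are one class to them, and where a whole thing is asked for, a point or a joint stands for the part that bears it (a point fixed in the world has none). Each returns a list of dicts, best first, with "p" (0 to 1); they miss things now and then, are a little off and sometimes report something else, mostly with a low value. They report only what shows in the picture. A call takes as long as a camera call. They do not tell look-alikes from the thing itself.
- recognise(label, camera): "rect" ([centre column, centre row, width, height] in pixels, round what is visible of it).
Readings, each from a call of its own:
- robot.current_time_s(): time.
- robot.current_joint_positions(): joint angles.
- robot.current_dq(): joint speeds.
- robot.current_joint_torque(): joint torques, N m.
- robot.current_tool_pos(): TCP position.
- robot.current_eef_rot(): TCP orientation.
- robot.current_contact_force(): force on the tool from outside, world axes, zero at the start.
- robot.current_torque(): the same for the moment, N m.
- robot.current_finger_gap(): opening from 0.0 (shut) to 1.0 (fully open).
Only numpy, scipy, OpenCV 4.12 (cv2) and the standard library are available. Lean on these libraries where they do the work, as an engineer would, in place of code of your own. Each camera call takes 0.05 s, during which the arm holds its last target.

## Working session

There is one attempt and no reset: what is moved stays moved. The work goes in short steps, each a Python script; the robot and the scene stay as the last script left them, time stands still between calls to the robot, and variables do not carry over. Pictures are saved under pics/ and viewed, and the job is handed in when it is done.

```bash
ls; mkdir -p pics; python3 - <<'E'
from station import robot, fingers, vision, workorder, recognise
import cv2
for n in ["scene","side","wrist"]:
    im=vision.grab_frame(n); cv2.imwrite(f"pics/{n}0.png",im[:,:,::-1])
    c=vision.calibration(n); print(n,c)
print(robot.current_time_s(), robot.current_tool_pos(), robot.current_eef_rot(), robot.tip_reach)
E
```

```text
pics
scene {'mtx': array([[400.34408525,   0.        , 316.94530764],
       [  0.        , 400.34408525, 200.20501959],
       [  0.        ,   0.        ,   1.        ]]), 'k1': 0.001112230475553707, 'extrinsics': array([[ 0.0782776 ,  0.99676799,  0.0180605 , -0.04555878],
       [-0.72903743,  0.044877  ,  0.68300108,  0.34131325],
       [ 0.67998311, -0.06663047,  0.73019405, -1.23062539],
       [ 0.        ,  0.        ,  0.        ,  1.        ]])}
side {'mtx': array([[442.79186696,   0.        , 321.43183484],
       [  0.        , 442.79186696, 199.27728991],
       [  0.        ,   0.        ,   1.        ]]), 'k1': -0.06604890829485345, 'extrinsics': array([[-0.95352202, -0.30103979,  0.01306913,  0.51694007],
       [ 0.23427411, -0.71337355,  0.66046485, -0.15838324],
       [-0.18950303,  0.63282954,  0.75074322, -0.94537507],
       [ 0.        ,  0.        ,  0.        ,  1.        ]])}
wrist {'mtx': array([[356.38350799,   0.        , 318.11105269],
       [  0.        , 356.38350799, 198.37206454],
       [  0.        ,   0.        ,   1.        ]]), 'k1': -0.03327963695587089, 'T_tool_cam': array([[-2.94102813e-04,  9.54467577e-01,  2.98314528e-01,
         7.70115868e-02],
       [ 9.99999950e-01,  3.16141950e-04, -2.56254461e-05,
         1.11250270e-03],
       [-1.18768394e-04,  2.98314506e-01, -9.54467622e-01,
        -1.25859698e-01],
       [ 0.00000000e+00,  0.00000000e+00,  0.00000000e+00,
         1.00000000e+00]])}
0.15 [5.49483745e-01 2.67206939e-06 2.47456961e-01] [-1.79895147e+02  6.24852560e-03  9.00047442e+01] 0.017
```

View pics/scene0.png

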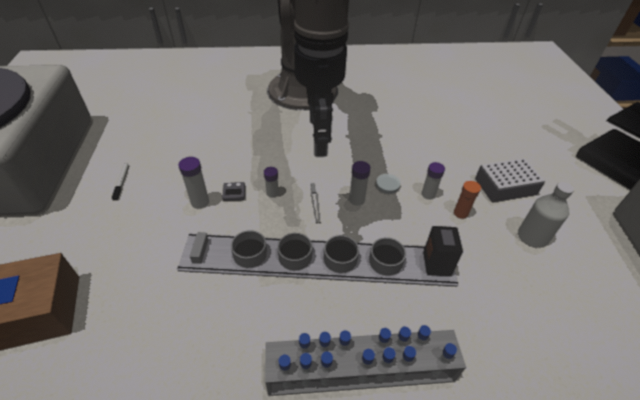

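View pics/side0.png

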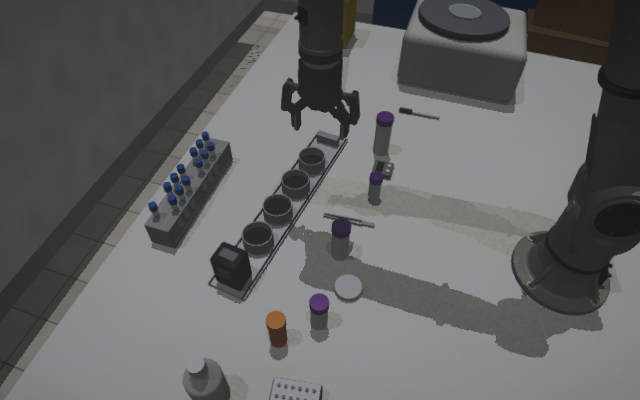

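View pics/wrist0.png

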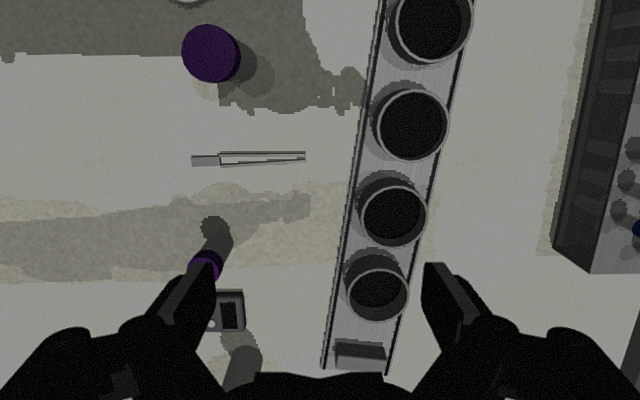

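```bash
cat > h.py <<'E'
from station import robot, fingers, vision, workorder, recognise
import numpy as np, cv2
from scipy.optimize import least_squares
from scipy.spatial.transform import Rotation as Ro
def ext(n,pos=None,rot=None):
    c=vision.calibration(n)
    if n!='wrist': return c['extrinsics']
    T=np.eye(4);T[:3,:3]=Ro.from_euler('xyz',rot,degrees=True).as_matrix();T[:3,3]=pos
    return np.linalg.inv(T@c['T_tool_cam'])
def proj(n,P,E=None):
    c=vision.calibration(n);E=ext(n) if E is None else E
    P=np.atleast_2d(P);q=P@E[:3,:3].T+E[:3,3]
    s=np.c_[q[:,0],-q[:,1]]/(-q[:,2:3]);r2=(s**2).sum(1,keepdims=True)
    s=s*(1+c['k1']*r2);K=c['mtx'];return np.c_[K[0,0]*s[:,0]+K[0,2],K[1,1]*s[:,1]+K[1,2]]
def ray(n,uv,E=None):
    c=vision.calibration(n);E=ext(n) if E is None else E;K=c['mtx']
    d=np.array([(uv[0]-K[0,2])/K[0,0],(uv[1]-K[1,2])/K[1,1]]);s=d.copy()
    for _ in range(10): s=d/(1+c['k1']*(s@s))
    v=E[:3,:3].T@np.array([s[0],-s[1],-1]);o=-E[:3,:3].T@E[:3,3];return o,v
def onz(n,uv,z,E=None):
    o,v=ray(n,uv,E);return o+v*(z-o[2])/v[2]
a=np.linspace(0,2*np.pi,48,endpoint=False)
def circ(x,y,z,r): return np.c_[x+r*np.cos(a),y+r*np.sin(a),np.full(48,z)]
J={70:.016,86:.018,102:.020,118:.022}
def lidbox(n,x,y,H,E=None):
    r=J[H];H=H/1000
    p=proj(n,np.r_[circ(x,y,H,r),circ(x,y,H-.018,r)],E)
    h=cv2.convexHull(p.astype(np.float32));m=cv2.moments(h)
    return np.array([m['m10']/m['m00'],m['m01']/m['m00'],np.sqrt(m['m00'])])
def purple(im):
    i=im.astype(int);m=((i[...,2]-i[...,1]>25)&(i[...,0]-i[...,1]>8)&(i[...,0]>i[...,1])).astype(np.uint8)
    k,l,s,c=cv2.connectedComponentsWithStats(m)
    return [(c[j],s[j]) for j in range(1,k) if s[j][4]>25]
E
python3 - <<'E'
from h import *
import itertools
S={n:cv2.imread(f'pics/{n}0.png')[:,:,::-1] for n in ['scene','side']}
B={}
for n in S:
    B[n]=purple(S[n]);print(n,[(np.round(c,1),s) for c,s in B[n]])
for (c,s) in B['scene']:
    for (d,t) in B['side']:
        for H in J:
            f=lambda p:np.r_[lidbox('scene',*p,H)[:2]-c,lidbox('side',*p,H)[:2]-d]
            R=least_squares(f,[.5,0])
            if R.cost<60:
                print(np.round(c),np.round(d),H,np.round(R.x,4),round(R.cost,2),[round(float(lidbox('scene',*R.x,H)[2]-s[4]**.5),1),round(float(lidbox('side',*R.x,H)[2]-t[4]**.5),1)])
im=S['scene'];
cv2.imwrite('pics/tr.png',cv2.resize(im[215:300,175:475],None,fx=2.6,fy=2.6,interpolation=cv2.INTER_CUBIC)[:,:,::-1])
E
```

```text
scene [(array([188.5, 163.5]), array([179, 157,  20,  14, 225], dtype=int32)), (array([436.4, 167.4]), array([429, 162,  16,  11, 128], dtype=int32)), (array([270.1, 171.4]), array([264, 168,  13,   8,  83], dtype=int32))]
side [(array([385. , 116.1]), array([377, 111,  17,  11, 144], dtype=int32)), (array([376.2, 175.3]), array([370, 171,  13,  10,  93], dtype=int32)), (array([318.8, 301.9]), array([310, 294,  19,  17, 269], dtype=int32))]
[189. 163.] [385. 116.] 102 [ 0.4503 -0.2648] 39.58 [3.1, 2.4]
[189. 163.] [385. 116.] 118 [ 0.455  -0.2586] 4.05 [4.8, 3.8]
[436. 167.] [319. 302.] 70 [0.4623 0.2657] 42.54 [2.9, 0.6]Traceback (most recent call last):
  File "<stdin>", line 11, in <module>
    return func(*args, **kwargs)
    result = trf(vector_fun.fun, vector_fun.jac, x0, f0, J0, lb, ub, ftol, xtol,
                 gtol, max_nfev, x_scale, loss_function, tr_solver,
                 tr_options.copy(), verbose, callback=callback_wrapped)
    return trf_no_bounds(
        fun, jac, x0, f0, J0, ftol, xtol, gtol, max_nfev, x_scale,
        loss_function, tr_solver, tr_options, verbose, callback=callback)
    f_new = fun(x_new)
    self._update_fun()
    ~~~~~~~~~~~~~~~~^^
    self.f = self.fun_wrapped(xp_copy(self.x))
             ~~~~~~~~~~~~~~~~^^^^^^^^^^^^^^^^^
    return np.atleast_1d(self.fun(x))
                         ~~~~~~~~^^^
    return self.f(x, *self.args, **self.kwargs)
           ~~~~~~^^^^^^^^^^^^^^^^^^^^^^^^^^^^^^
  File "<stdin>", line 10, in <lambda>
  File "h.py", line 27, in lidbox
    p=proj(n,np.r_[circ(x,y,H,r),circ(x,y,H-.018,r)],E)
  File "h.py", line 11, in proj
    c=vision.calibration(n);E=ext(n) if E is None else E
ValueError: time passes only in moves, steps and waits
```

```bash
cat > patch.py <<'E'
s=open('h.py').read()
s=s.replace("def ext(","import functools\ncal=functools.lru_cache(None)(vision.calibration)\ndef ext(",1)
h,t=s.split("def ext(",1)
t=t.replace("vision.calibration(","cal(")
i=t.index("    i=im.astype"); j=t.index("    k,l,s,c")
t=t[:i]+"    i=im.astype(float);m=((i[...,2]>1.35*i[...,1]+5)&(i[...,0]>1.05*i[...,1])&(i[...,2]>i[...,0]*1.02)).astype(np.uint8)\n"+t[j:]
open('h.py','w').write(h+"def ext("+t)
E
python3 patch.py
python3 - <<'E'
from h import *
S={n:cv2.imread(f'pics/{n}0.png')[:,:,::-1] for n in ['scene','side']}
B={}
for n in S:
    B[n]=purple(S[n]);print(n,[(np.round(c,1),s) for c,s in B[n]])
for (c,s) in B['scene']:
    for (d,t) in B['side']:
        for H in J:
            f=lambda p:np.r_[lidbox('scene',*p,H)[:2]-c,lidbox('side',*p,H)[:2]-d]
            try:R=least_squares(f,[.5,0])
            except Exception: continue
            if R.cost<60:
                print(np.round(c),np.round(d),H,np.round(R.x,4),round(R.cost,2),[round(float(lidbox('scene',*R.x,H)[2]-s[4]**.5),1),round(float(lidbox('side',*R.x,H)[2]-t[4]**.5),1)])
im=S['scene'];
cv2.imwrite('pics/tr.png',cv2.resize(im[215:300,175:475],None,fx=2.6,fy=2.6,interpolation=cv2.INTER_CUBIC)[:,:,::-1])
E
```

```text
scene [(array([188.7, 163.8]), array([179, 157,  20,  15, 228], dtype=int32)), (array([360.8, 167.1]), array([353, 162,  16,  11, 142], dtype=int32)), (array([436.2, 167.8]), array([429, 163,  16,  11, 129], dtype=int32)), (array([270.3, 171.7]), array([265, 168,  12,   9,  88], dtype=int32))]
side [(array([384.9, 116.4]), array([377, 111,  17,  11, 143], dtype=int32)), (array([376.1, 175.3]), array([370, 171,  13,  10,  99], dtype=int32)), (array([340.8, 225.5]), array([332, 218,  18,  15, 215], dtype=int32)), (array([318.7, 302. ]), array([310, 294,  19,  17, 266], dtype=int32))]
[189. 164.] [385. 116.] 102 [ 0.4484 -0.2665] 36.33 [3.0, 2.5]
[189. 164.] [385. 116.] 118 [ 0.4554 -0.2586] 3.3 [4.7, 3.8]
[361. 167.] [341. 225.] 86 [0.4669 0.0946] 44.21 [4.0, 2.1]
[361. 167.] [341. 225.] 102 [0.4701 0.0976] 3.85 [5.6, 3.9]
[361. 167.] [341. 225.] 118 [0.4735 0.1013] 8.49 [7.3, 5.8]
[436. 168.] [319. 302.] 70 [0.4616 0.2656] 38.64 [2.9, 0.7]
[436. 168.] [319. 302.] 86 [0.4636 0.2676] 2.33 [4.5, 2.8]
[436. 168.] [319. 302.] 102 [0.465  0.2694] 11.2 [6.1, 5.0]
[270. 172.] [376. 175.] 70 [ 0.437  -0.0955] 3.13 [4.8, 3.3]
[270. 172.] [376. 175.] 86 [ 0.4416 -0.0897] 6.89 [6.4, 4.8]
[270. 172.] [376. 175.] 102 [ 0.4456 -0.0855] 49.28 [8.1, 6.4]
```

View pics/tr.png

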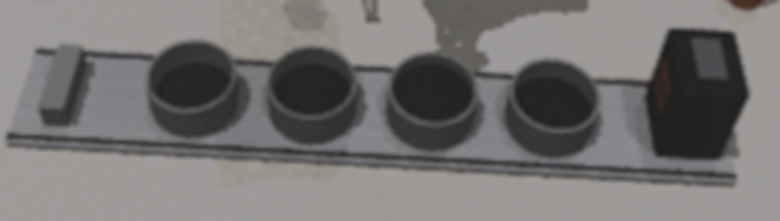

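```bash
python3 - <<'E'
from h import *
P=[(249.2,245.8),(295.4,247.3),(341.5,250),(387.7,252.3)]
X=np.array([onz('scene',p,.043) for p in P]);print(X.round(4),np.linalg.norm(np.diff(X,axis=0),axis=1))
E=ext('wrist',[0.54948,0,.24746],[-179.895,.006,90.005])
for n,e in (('scene',None),('side',None),('wrist',E)):
    im=cv2.imread(f'pics/{n}0.png');k=2 if n!='wrist' else 1.2
    im=cv2.resize(im,None,fx=k,fy=k,interpolation=cv2.INTER_CUBIC)
    c=X.mean(0);d=(X[3]-X[0])/np.linalg.norm(X[3]-X[0])
    for i in range(4):
        p=c+d*.09*(i-1.5)
        for z,r,col in((.043,.034,(0,255,0)),(.043,.031,(0,255,0)),(.008,.034,(0,0,255))):
            cv2.polylines(im,[((proj(n,circ(p[0],p[1],z,r),e)+.5)*k-.5).astype(int)],True,col,1)
    for H,(x,y) in {118:(.455,-.259),102:(.470,.098),86:(.464,.268),70:(.437,-.0955)}.items():
        for z,r in((H/1e3,J[H]),(H/1e3-.018,J[H]),(0,J[H]-.0015)):
            cv2.polylines(im,[((proj(n,circ(x,y,z,r),e)+.5)*k-.5).astype(int)],True,(0,255,255),1)
    if n=='scene': im=im[280:580,300:1000]
    if n=='side': im=im[180:760,340:900]
    cv2.imwrite(f'pics/ov_{n}.png',im)
E
```

```text
[[ 0.6202 -0.1342  0.043 ]
 [ 0.6296 -0.046   0.043 ]
 [ 0.6416  0.0417  0.043 ]
 [ 0.6528  0.1291  0.043 ]] [0.08875388 0.08846366 0.08816606]
```

View pics/ov_scene.png

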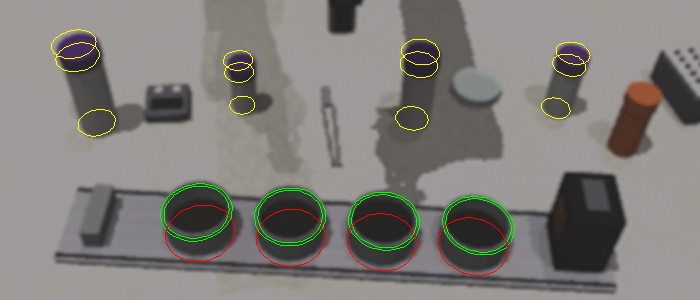

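View pics/ov_side.png

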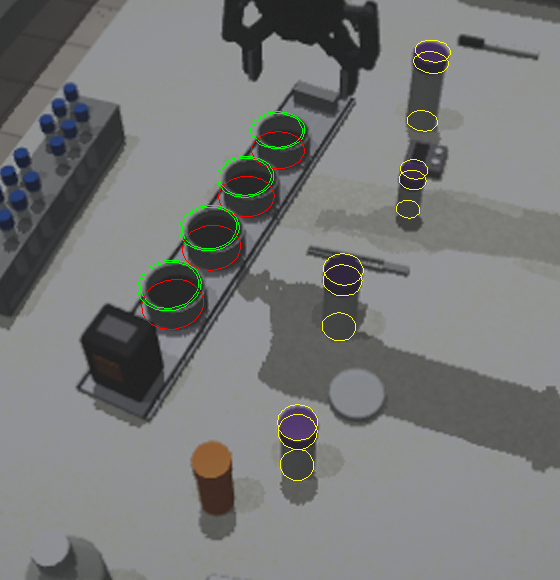

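View pics/ov_wrist.png

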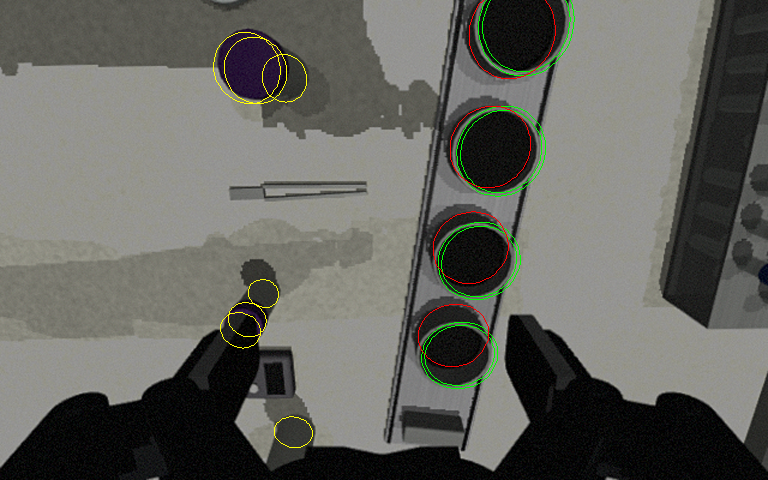

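```bash
python3 - <<'E'
from h import *
import json
D={}
for k,y in (('a',-.12),('b',.12)):
    robot.move_to([.52,y,.36],[180,0,90]); robot.pause(.3)
    p,r=robot.current_tool_pos(),robot.current_eef_rot()
    im=vision.grab_frame('wrist'); cv2.imwrite(f'pics/w_{k}.png',im[:,:,::-1]); D[k]=[list(map(float,p)),list(map(float,r))]
    print(p,r,robot.current_time_s(),[(c.round(1),s) for c,s in purple(im)])
json.dump(D,open('wp.json','w'))
E
```

```text
[ 0.51999406 -0.11850013  0.35874798] [-1.79867733e+02 -5.15415168e-02  9.01457069e+01] 1.2083 [(array([248.6, 131.8]), array([235, 118,  28,  28, 600], dtype=int32)), (array([265. , 275.8]), array([ 246,  256,   38,   39, 1085], dtype=int32))]
[0.52035811 0.11853194 0.36002443] [1.79991079e+02 2.02578399e-02 8.98459107e+01] 2.5083 [(array([263.2,  14.6]), array([246,   0,  35,  33, 952], dtype=int32)), (array([273.8, 175.2]), array([ 256,  157,   36,   37, 1006], dtype=int32)), (array([258.7, 305.8]), array([247, 292,  23,  28, 464], dtype=int32))]
```

View pics/w_a.png

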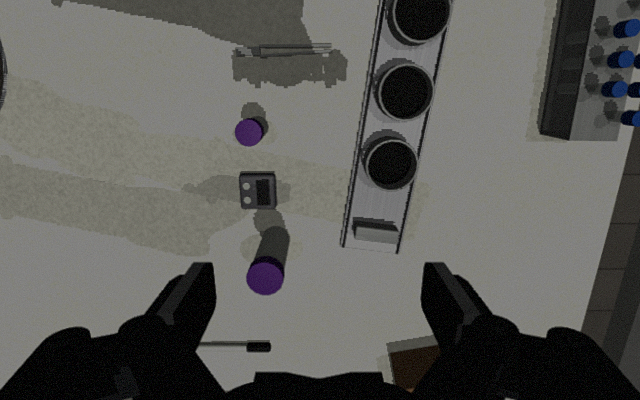

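View pics/w_b.png

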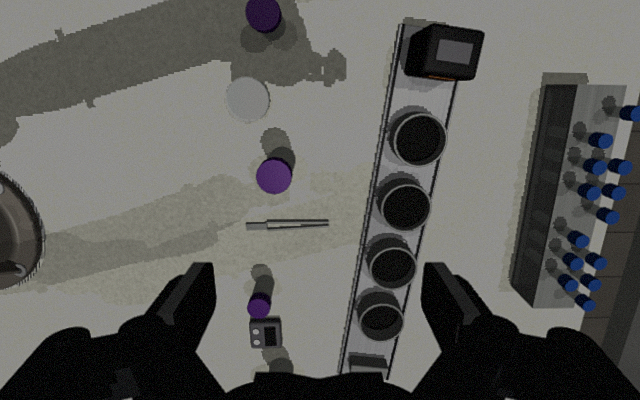

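```bash
python3 - <<'E'
from h import *
a=cv2.imread('pics/w_b.png')[95:355,340:480];b=cv2.imread('pics/w_a.png')[0:210,330:470]
b=cv2.copyMakeBorder(b,0,50,0,0,cv2.BORDER_CONSTANT)
im=np.hstack([a,b]);im=np.clip(im.astype(float)*1.6,0,255).astype(np.uint8)
cv2.imwrite('pics/rim.png',cv2.resize(im,None,fx=2.3,fy=2.3,interpolation=cv2.INTER_CUBIC))
s=cv2.imread('pics/side0.png')[135:270,225:345];s=np.clip(s.astype(float)*1.6,0,255).astype(np.uint8)
cv2.imwrite('pics/srim.png',cv2.resize(s,None,fx=4,fy=4,interpolation=cv2.INTER_CUBIC))
E
```

```text
(no output)
```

View pics/rim.png

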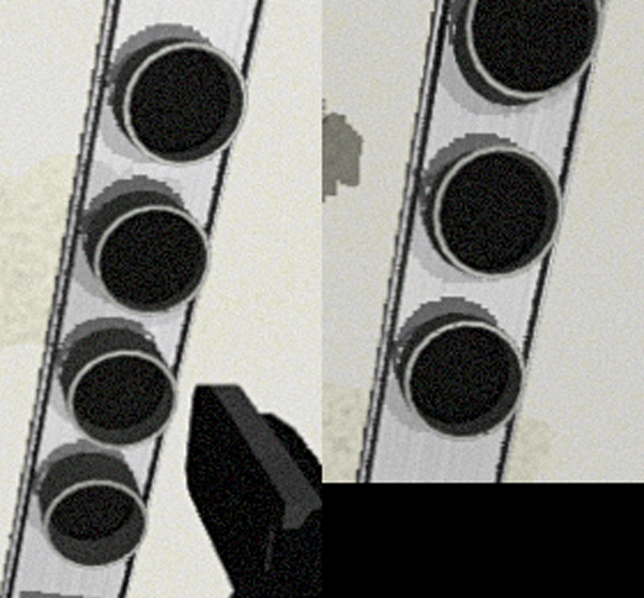

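View pics/srim.png

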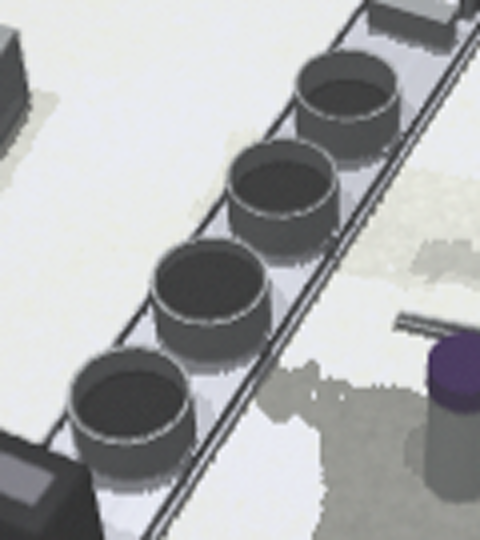

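```bash
cat > bundle.py <<'E'
from h import *
import json
W=json.load(open('wp.json'))
up=lambda x,y,ox,oy,k:((x+.5)/k-.5+ox,(y+.5)/k-.5+oy)
rim={'scene':[(249.2,245.8),(295.4,247.3),(341.5,250),(387.7,252.3)][::-1],
'side':[up(*q,225,135,4) for q in((130.5,396),(210.5,282.5),(284,177.5),(347.5,87))],
'a':[None,None,up(177.5,212,330,0,2.3),up(141,380,330,0,2.3)],
'b':[up(*q,340,95,2.3) for q in((185,102.5),(152,259.5),(122,398.5),(96,523))]}
# purple bbox: use left/right extents of lid (silhouette)
lid={'scene':{118:(188.7,163.8),102:(360.8,167.1),86:(436.2,167.8),70:(270.3,171.7)},
'side':{118:(384.9,116.4),70:(376.1,175.3),102:(340.8,225.5),86:(318.7,302.)},
'a':{70:(248.6,131.8),118:(265,275.8)},'b':{102:(273.8,175.2),70:(258.7,305.8)}}
E0={'scene':ext('scene'),'side':ext('side'),'a':ext('wrist',*W['a']),'b':ext('wrist',*W['b'])}
nm=lambda k:'wrist' if k in 'ab' else k
def E(k,q):
    i={'scene':0,'side':1,'a':2,'b':2}[k];v=q[6*i:6*i+6]
    T=np.eye(4);T[:3,:3]=Ro.from_rotvec(v[:3]).as_matrix();T[:3,3]=v[3:];return T@E0[k]
HS=[70,86,102,118]
def lc(k,x,y,H,e): # top-weighted
    return lidbox(nm(k),x,y,H,e)[:2]
def f(p):
    r=[]
    x,y,t=p[:3];jar=p[3:11].reshape(4,2);q=p[11:]
    for k in rim:
        e=E(k,q)
        for i,c in enumerate(rim[k]):
            if c is None: continue
            s=.09*(1.5-i);X=circ(x+s*np.sin(t),y+s*np.cos(t),.043,.034)
            b=proj(nm(k),X,e);b=(b.max(0)+b.min(0))/2
            r+=list((b-c)/.7)
        for j,H in enumerate(HS):
            if H in lid[k]: 
                w=1.5 if k in'ab' else 1.5
                r+=list((lc(k,*jar[j],H,e)-lid[k][H])/w)
    r+=list(q.reshape(3,6)[:,:3].ravel()/.005)+list(q.reshape(3,6)[:,3:].ravel()/.002)
    return np.array(r)
p0=np.r_[.637,-.003,.12,.437,-.096,.464,.268,.47,.098,.455,-.259,np.zeros(18)]
if __name__=='__main__':
    R=least_squares(f,p0);p=R.x
    print(2*R.cost,len(R.fun),p[:3].round(4),'\n',p[3:11].reshape(4,2).round(4),'\n',p[11:].reshape(3,6).round(4))
    print((R.fun[:-18]).round(1))
    for i in range(4):
        s=.09*(1.5-i);print('sleeve',i+1,(p[0]+s*np.sin(p[2])).round(4),(p[1]+s*np.cos(p[2])).round(4))
    np.save('fit.npy',p)
E
python3 bundle.py
```

```text
37.10141075367459 70 [ 0.634  -0.0034  0.1296] 
 [[ 0.4407 -0.0946]
 [ 0.4674  0.2664]
 [ 0.4737  0.098 ]
 [ 0.4594 -0.2581]] 
 [[ 0.0025 -0.0018  0.0015 -0.0003 -0.0016 -0.0001]
 [-0.0017 -0.0036  0.0057  0.0004  0.     -0.0003]
 [ 0.0019  0.003  -0.0006 -0.0012  0.0012 -0.0005]]
[ 1.8 -0.6  0.5 -0.7 -0.7 -0.3 -1.2 -1.6 -0.2  1.5 -0.3  1.5 -0.2  1.8
 -0.2  1.8 -0.1 -0.5 -0.1 -0.8 -0.7 -0.  -0.1 -0.9  0.3  1.4  0.5  0.5
  0.5  1.2  0.3  1.3 -0.7 -0.4  1.4 -0.1 -0.1  0.6 -0.5  0.4  0.2  0.6
  0.2 -0.1  0.2 -0.  -0.5 -0.2 -0.3 -0.4 -0.1  0.3]
sleeve 1 0.6514 0.1305
sleeve 2 0.6398 0.0412
sleeve 3 0.6282 -0.048
sleeve 4 0.6165 -0.1373
```

```bash
cat > pp.py <<'E'
from h import *
O=[180,0,90]
JX={70:(.4407,-.0946),86:(.4674,.2664),102:(.4737,.098),118:(.4594,-.2581)}
SX={1:(.6514,.1305),2:(.6398,.0412),3:(.6282,-.048),4:(.6165,-.1373)}
def st(t): print(t,np.round(robot.current_tool_pos(),4),np.round(robot.current_contact_force(),1),'gap',round(85*robot.current_finger_gap(),1),'t',round(robot.current_time_s(),1))
def snap(n,name):
    cv2.imwrite(f'pics/{name}.png',vision.grab_frame(n)[:,:,::-1])
def pick(H):
    x,y=JX[H];z=H/1e3-.014
    robot.move_to([x,y,z+.09],O)
    fs=robot.line_to([x,y,z],velocity=.12,f_stop=8);st(('down',fs))
    if fs: raise SystemExit('contact on approach')
    fingers.gripper_to(0.0,40);st('grip')
    robot.line_to([x,y,z+.10],velocity=.12);st('lift')
def lower(H,s,via=None):
    x,y=SX[s];z=H/1e3-.014
    if via: robot.line_to([*via,z+.10],velocity=.2)
    robot.line_to([x,y,z+.10],velocity=.2);robot.pause(.3);st('over')
    robot.line_to([x,y,z+.055],velocity=.1);robot.pause(.2);st('pre')
    c=robot.line_to([x,y,z+.009],velocity=.025,f_stop=3);robot.pause(.2);st(('touch',c))
    print('underside',round(float(robot.current_tool_pos()[2]-z),4))
    return c
def release():
    fingers.gripper_to(1.0);robot.pause(.2);st('open')
    p=robot.current_tool_pos();robot.line_to([p[0],p[1],p[2]+.09],velocity=.15);st('up')
E
python3 - <<'E'
from pp import *
pick(118); snap('side','p118');snap('scene','q118')
E
```

```text
('down', False) [ 0.4601 -0.2583  0.1047] [0.8 0.5 0.2] gap 85.0 t 5.0
grip [ 0.4597 -0.2585  0.1048] [-1.3  0.6  4.8] gap 42.7 t 5.4
lift [ 0.4588 -0.2577  0.2029] [-0.7 -0.1 -0.6] gap 42.1 t 6.4
```

```bash
python3 - <<'E'
import cv2,numpy as np
a=cv2.imread('pics/p118.png')[40:200,280:480];b=cv2.imread('pics/q118.png')[90:250,130:330]
cv2.imwrite('pics/c1.png',cv2.resize(np.hstack([a,b]),None,fx=2,fy=2,interpolation=cv2.INTER_CUBIC))
E
```

```text
(no output)
```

View pics/c1.png

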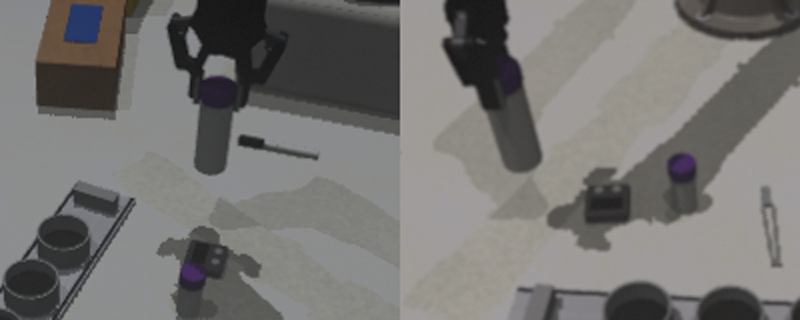

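The tall jar hangs upright in the jaws, about (385,115) in the side view. Next I lower it into sleeve 4.

```bash
python3 - <<'E'
from pp import *
lower(118,4); snap('side','p118b');snap('scene','q118b')
a=cv2.imread('pics/p118b.png')[60:220,200:400];b=cv2.imread('pics/q118b.png')[130:290,170:370]
cv2.imwrite('pics/c2.png',cv2.resize(np.hstack([a,b]),None,fx=2,fy=2,interpolation=cv2.INTER_CUBIC))
E
```

```text
over [ 0.6161 -0.138   0.2042] [ 0.   0.4 -0.6] gap 42.7 t 7.9
pre [ 0.6172 -0.1374  0.1601] [ 0.3  0.  -0.1] gap 42.6 t 8.7
('touch', True) [ 0.6164 -0.1373  0.1236] [-0.6  0.1  5.1] gap 42.7 t 10.2
underside 0.0196
```

View pics/c2.png

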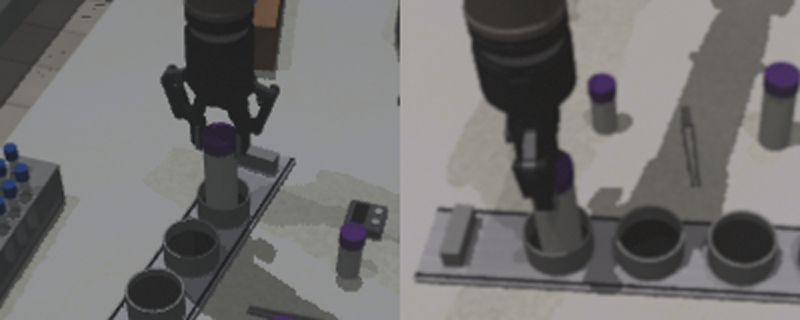

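```bash
python3 - <<'E'
from pp import *
release(); snap('scene','q118c'); pick(102); snap('side','p102'); lower(102,3); snap('side','p102b');snap('scene','q102b')
a=cv2.imread('pics/p102b.png')[60:260,200:400];b=cv2.imread('pics/q118c.png')[130:330,150:300];c=cv2.imread('pics/q102b.png')[130:330,170:370];d=cv2.imread('pics/p102.png')[100:300,270:420]
cv2.imwrite('pics/c3.png',cv2.resize(np.hstack([b,d,a,c]),None,fx=1.14,fy=1.14,interpolation=cv2.INTER_CUBIC))
E
```

```text
open [ 0.6152 -0.137   0.1221] [ 0.4  0.4 -0. ] gap 85.1 t 11.0
up [ 0.6145 -0.1368  0.2111] [ 0.1  0.7 -0.3] gap 85.1 t 11.8
('down', False) [0.4746 0.0979 0.0886] [ 0.4 -0.7 -0.3] gap 85.1 t 13.8
grip [0.4739 0.0982 0.0887] [-0.9 -0.7  4.2] gap 38.7 t 14.3
lift [0.4729 0.0978 0.187 ] [-0.5 -0.1 -0.2] gap 38.8 t 15.3
over [ 0.628  -0.0473  0.1882] [-0.5  0.1 -0.4] gap 39.2 t 16.9
pre [ 0.6289 -0.0481  0.1441] [ 0.3 -0.4 -0.3] gap 38.5 t 17.6
('touch', True) [ 0.6281 -0.048   0.1139] [-0.2  0.6  5.2] gap 38.8 t 19.0
underside 0.0259
```

View pics/c3.png

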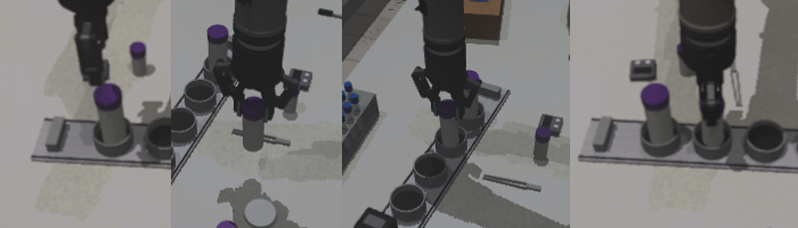

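Jar 118 stands upright in sleeve 4, and jar 102 is touching in sleeve 3. The gaps of 42.7 and 38.8 mm match the 44 and 40 mm lids with the same 1.3 mm offset. Before jar 86, I check how close the orange look-alike is.

```bash
python3 - <<'E'
from pp import *
print('orange',onz('scene',(471,187),.08))
release()
o=onz('scene',(471,187),.08)
if np.hypot(o[0]-JX[86][0],o[1]-JX[86][1])<.085 : raise SystemExit('close')
pick(86); snap('side','p86'); lower(86,2); snap('side','p86b');snap('scene','q86b')
a=cv2.imread('pics/p86b.png')[60:260,200:400];c=cv2.imread('pics/q86b.png')[130:330,230:430];d=cv2.imread('pics/p86.png')[200:400,230:430]
cv2.imwrite('pics/c4.png',cv2.resize(np.hstack([d,a,c]),None,fx=1.3,fy=1.3,interpolation=cv2.INTER_CUBIC))
E
```

```text
orange [0.52533373 0.32596333 0.08      ]
open [ 0.627  -0.0479  0.1124] [-0.2 -0.9  0. ] gap 85.3 t 19.8
up [ 0.6263 -0.0478  0.2015] [-1.   0.1 -0.4] gap 85.2 t 20.6close
```

The orange jar is offset (58, 60) mm from jar 86. With the jaws along x the fingers clear it by about 27 mm, so I go ahead.

```bash
python3 - <<'E'
from pp import *
pick(86); snap('side','p86'); lower(86,2); snap('side','p86b');snap('scene','q86b')
a=cv2.imread('pics/p86b.png')[60:260,200:400];c=cv2.imread('pics/q86b.png')[130:330,230:430];d=cv2.imread('pics/p86.png')[200:400,230:430]
cv2.imwrite('pics/c4.png',cv2.resize(np.hstack([d,a,c]),None,fx=1.3,fy=1.3,interpolation=cv2.INTER_CUBIC))
E
```

```text
('down', False) [0.4682 0.2666 0.0727] [ 1.  -0.   0.1] gap 84.8 t 22.8
grip [0.4675 0.2667 0.0726] [-1.7  0.1  4.1] gap 34.3 t 23.3
lift [0.4667 0.266  0.171 ] [ 0.3 -0.4 -1. ] gap 34.6 t 24.3
over [0.6396 0.0418 0.1721] [ 0.2 -0.2 -1.2] gap 34.7 t 26.2
pre [0.6405 0.0412 0.1281] [-0.3  0.7 -0.5] gap 34.6 t 27.0
('touch', True) [0.6397 0.0412 0.1054] [-0.6 -0.1  5.4] gap 34.9 t 28.2
underside 0.0334
```

View pics/c4.png

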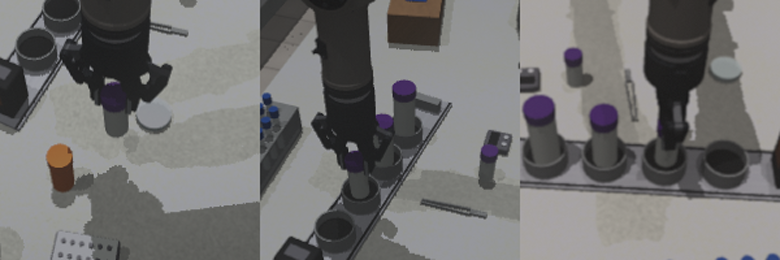

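```bash
python3 - <<'E'
from pp import *
release(); pick(70); snap('side','p70'); lower(70,1,via=(.4407,.13)); snap('side','p70b');snap('scene','q70b')
a=cv2.imread('pics/p70b.png')[100:300,180:380];c=cv2.imread('pics/q70b.png')[130:330,270:470];d=cv2.imread('pics/p70.png')[80:280,270:470]
cv2.imwrite('pics/c5.png',cv2.resize(np.hstack([d,a,c]),None,fx=1.3,fy=1.3,interpolation=cv2.INTER_CUBIC))
E
```

```text
open [0.6387 0.0411 0.1042] [ 0.7  0.  -0.2] gap 85.2 t 29.1
up [0.638  0.0411 0.1932] [-0.2  0.4 -0.9] gap 85.0 t 29.8
('down', False) [ 0.4416 -0.0946  0.0565] [-0.1 -0.6  0.2] gap 84.8 t 31.7
grip [ 0.4408 -0.0947  0.0564] [-1.6  0.6  3.8] gap 30.5 t 32.2
lift [ 0.44   -0.0944  0.1552] [ 0.5  0.2 -0.1] gap 31.0 t 33.2
over [0.651  0.1307 0.1563] [ 0.8  0.1 -0.6] gap 30.8 t 36.0
pre [0.6521 0.1307 0.1121] [-0.   0.3  1.8] gap 30.4 t 36.8
('touch', True) [0.6513 0.1305 0.0808] [-0.6  0.3  6.4] gap 30.8 t 38.2
underside 0.0248
```

View pics/c5.png

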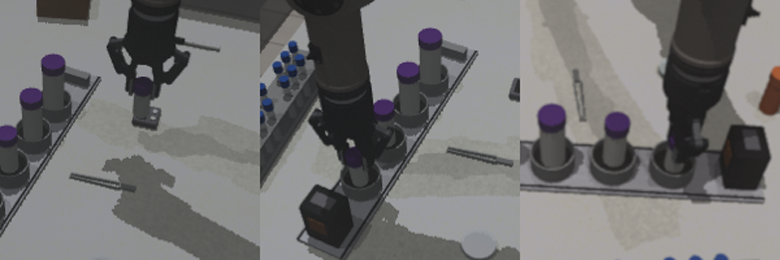

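```bash
python3 - <<'E'
from pp import *
release(); robot.move_to([.45,0,.36],O);robot.pause(.5);st('clear')
ims=[]
for n in('side','scene'):
    snap(n,'f_'+n)
a=cv2.imread('pics/f_side.png')[100:300,180:380];c=cv2.imread('pics/f_scene.png')[130:330,210:470]
cv2.imwrite('pics/c6.png',cv2.resize(np.hstack([a,c]),None,fx=1.7,fy=1.7,interpolation=cv2.INTER_CUBIC))
E
```

```text
open [0.6503 0.1302 0.0796] [ 0.3 -0.   0.2] gap 85.0 t 39.1
up [0.6496 0.1301 0.1686] [-0.1 -0.6 -0.1] gap 84.8 t 39.8
clear [4.501e-01 1.000e-04 3.599e-01] [-0.2 -0.2  0.3] gap 84.8 t 41.5
```

View pics/c6.png

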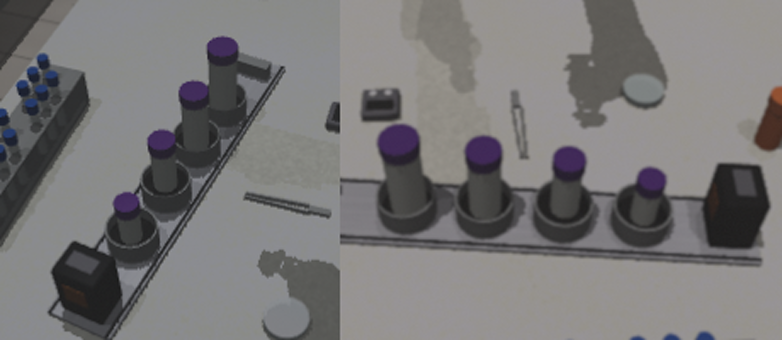

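```bash
python3 -c "
from station import *
from station import workorder,robot
print(workorder.close_job(),robot.current_time_s())"
```

```text
the job is handed in; nothing more can be done
the job is handed in; nothing more can be done
```

All four jars are in the sleeves in height order from the reader outwards: jar70 in sleeve 1, next to the reader, jar86 in 2, jar102 in 3 and jar118 in 4. I lowered each one slowly until the wrist force showed contact, then let go. I handed the job in at about 41.5 s; no verdict was reported.

- **Identity:** the grip gaps were 30.8, 34.9, 38.8 and 42.7 mm, each 1.1–1.3 mm under the 32, 36, 40 and 44 mm lids, so the heights were matched correctly.
- **Touch-down:** the undersides stopped at 24.8, 33.4, 25.9 and 19.6 mm above the bench for sleeves 1 to 4. All are within the possible 13–34 mm, though sleeve 2 is near the top of that range.
- **Final pictures:** the side and scene views show all four jars upright and inside their sleeves. The gripper is clear and the orange look-alike was not touched.
- **Disagreements:** before correction, the scene and wrist cameras differed by roughly 6–8 mm on the sleeve positions. A joint fit brought them to within about 1 pixel. One force reading before the last touch was about 2 N higher than expected, but contact was confirmed by a steady 6.4 N.

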